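# Refit the tuning knob of the frequency meter

## Robot

A 7-joint arm with a two-finger parallel gripper is mounted at the origin on a cart in front of the work surface, level with it; the furniture and walls round the work are solid. World frame = base frame: x ahead of the robot, y to its left, z up, the work surface at z = 0. Lengths are in mm, angles in rad, forces in N, time in s.
With the tool pointing down it reaches from about 400 to 875 mm from the base axis. Payload 4.4 kg.
Tool frame: the origin (TCP) lies midway between the tips of the shut fingers; the grasp point (between the pads) lies ctrl.grip_depth behind it (ctrl.grip_depth is the distance from the TCP to the grasp point, in mm); z points along the fingers, y is the line along which they close (so a half turn about z gives the same grasp; the last joint's range is limited). The gripper opens to 85 mm and grips with 20 to 120 N. Pads are 22 mm wide; open, the fingers measure 114 mm over their backs; the gripper's body (76 mm by 85 mm) begins 54 mm behind the grasp point. The pads swing forward as they close: fully open they stand 13 mm farther back than shut.
Start: joints at [-1.379, 0.628, 0.038, 1.517, -0.027, 0.996, -0.02], TCP at [165.695, 628.54, 231.313] pointing down, gripper open.
Joint ranges: [-3.06, 3.06], [-0.37, 2.12], [-1.25, 1.32], [0.18, 2.47], [-1.1, 4.24], [0.23, 1.98], [-2.94, 2.94]. Speed limits (rad/s): [2.57, 2.57, 3.14, 3.14, 3.14, 3.14, 3.14].

## Interface

Orientations are given as [roll, pitch, yaw] about the fixed x, y, z axes, in that order (R = Rz(yaw) Ry(pitch) Rx(roll)).
In Python, from cell import ctrl gives the robot as it stands.
- The arm moves only by the tool carry_out, never from a script. Its argument "deltas" is one flat list of numbers, 7 for each row, row after row: the turn, a rotation vector about the tool's x, y, z in degrees, then the shift along the tool's x, y, z in m, then the closure, from -1 (fully open) to 1 (shut). In form: [wx, wy, wz, dx, dy, dz, claw, wx, wy, wz, dx, dy, dz, claw, ...]. A call has 1 to 12 rows; each row shifts and turns the commanded pose from where the row before left it, along the tool's axes as they then stand; what a row does not reach is not made up. A row lasts 1/8 s, in which the tool goes at most 62.5 mm and 10.7 degrees, less where a joint would pass 70% of its speed; a pose out of reach is approached as far as the arm can. A call with a gripper value outside its range is refused whole. The fingers move at their own pace and stop on an object; the grip force is fixed at half the most. Time passes only in rows, so rows that do not move let the fingers close. It gives the time, the measured TCP pose, the force, the opening and the grip force at its end, in the units of the state.
- ctrl.read_state(): the state, without advancing time (a new reading comes with each control period).
- ctrl.get_image(name): name is "side" or "top" or "wrist"; returns the picture (400x640x3 uint8, red, green, blue); there is no depth.
- ctrl.calibration(name): a dict with "mtx" (3x3 intrinsics, pixels), "R" (3x3) and "t" (3): a world point X has camera coordinates R X + t. Camera axes: x right, y down, z forward; pixel columns grow to the right and rows downward; lengths in mm; the calibration is good to about 2 mm. The wrist camera is an equidistant fisheye: a pixel r from the principal point sees the ray r / f radians off the axis. A picture is of the moment at which its call begins: read the wrist's pose just before it. calibration takes no time and is no camera call; for the wrist camera it gives the pose at the moment of the call.
- ctrl.finish_job(): hands the job in; it is judged then, once.
The state is a dict: "clock": time; "qpos": joint angles; "qd": joint speeds; "tau": joint torques, N m; "eef_pos": TCP position; "tool_rot": TCP orientation; "force": force on the tool from outside, world axes, zero at the start; "torque": the same for the moment, N m; "width": finger opening in mm; "gripper_force": force on a finger pad.
Only numpy, scipy, OpenCV 4.12 (cv2) and the standard library are available. Lean on these libraries where they do the work, as an engineer would, in place of code of your own. Each camera call takes 0.05 s, during which the arm holds its last target. There are 200 camera calls.

## Task

The tuning knob has come off the frequency meter. Swing the reading lens to the right, clear of the dial, set the round fluted knob with the white pointer line on the bare shaft with its line over the red mark on the dial so that the flats match, let go of it there, and press it down until it snaps fully home. Then swing the lens back over the dial as far as its stop, and leave the other things where they are.

Things in the scene. Friction and masses are not known exactly. Their poses are not given: they have to be found in the camera images.
- freq_meter: Frequency meter, fixed: an olive box 160 (x) x 170 (y) x 70 mm, panel uppermost, with a carrying handle 24 mm out on its left (+y) side. Origin under its centre; z up. On the panel: the dial with the bare shaft at x = -30, y = -25 mm; fittings up to 13 mm tall along its left side and right rear; the 15 mm post of the reading lens at x = +60, y = -25, 145 mm above the table with its hub.
- shaft_seat (a point): On the shaft's axis, on the shoulder (22 mm across, 78 mm above the table) where the knob's underside rests when home; z up, x towards the shaft's flat. The bright steel shaft stands 16 mm above the shoulder, 12 mm in diameter, chamfered over the top 2 mm, with a flat along its whole length 3.4 mm from the axis. Two sprung balls stick out of its +y and -y sides 5 mm above the shoulder.
- dial_mark (a point): Middle of the red bar on the ivory dial disc (64 mm across, just below the shoulder), 24.5 mm from the shaft's axis. The disc turns with the shaft; the red bar lies on the side of the shaft's flat and points straight out from the axis.
- tuning_shaft (a joint): Angle of the tuning shaft in rad, positive anticlockwise from above, range -1.6 to 1.6; at 0 the flat faces the meter's +x. Stiff (about 0.06 N m), it stays where it is left.
- tuning_knob: The knob to be fitted, upright on the mat: black, round, finely fluted, 32 mm across, 26 mm tall, about 60 g, with a bright dot in the middle of its top and a white line from there to the rim and down the side. Origin at the centre of its underside; z up out of its top; the white line lies along +x.
- knob_bore (a point): Centre of the mouth of the knob's D-shaped bore (same point and axes as the knob's origin). The bore is open below, 17 mm deep, its flat under the white line (+x); about 0.6 mm clearance all round, and 0.1 rad off is still accepted. Small beads inside its mouth snap behind the shaft's balls.
- knob_top (a point): Centre of the knob's flat top, 26 mm above its underside: press here. Flats matched, the knob drops over the shaft and rests on the balls, leaning a little at most, underside 5 to 7 mm above the shoulder; about 10 to 18 N straight down then snaps it past them onto the shoulder. Flats not matched, it stays up on the shaft's end, about 16 mm above the shoulder.
- lens_arm (a joint): Swing of the reading lens in rad: 0 = over the dial, against its stop; it grows as the lens swings to the right (anticlockwise from above, the lens moving towards the meter's -y), to a stop at 1.25. Stiff (about 0.12 N m), it stays where it is left.
- lens_hinge (a point): On the vertical hinge axis of the lens arm, at the height of the arm's and lens's middle plane, 134 mm above the table. Its -x axis points along the arm to the lens.
- lens_center (a point): Centre of the round reading lens, 90 mm from the hinge: clear glass in a black ring 60 mm across and 9 mm thick. A brass finger peg 11 mm thick stands on the ring's far end, 27.5 mm beyond the centre, up to 20 mm above the lens's middle plane. The ring's edge, the arm (10 mm wide) or the peg can be pushed.
- service_mat: Dark green service mat, 110 (x) x 220 (y) x 3 mm, fixed, in front of the meter. Origin under its centre.
- spare_knob: Another knob on the mat, not to be used: black, smooth, 33 mm across, 24 mm tall, a raised bar across its top and no white line. Origin at the centre of its underside.
- jack_plug: Brass jack plug lying on the table, 15 x 67 x 15 mm, long along its y. Origin at the centre of its underside.
- spares_tin: Shut olive spares tin, 76 x 93 x 36 mm, on the table. Origin at the centre of its underside.
- valve_carton: Orange-brown upright carton, 35 x 34 x 75 mm. Origin at the centre of its underside.
- compass: Round closed pocket compass, camouflage pattern, 64 x 55 x 20 mm. Origin at the centre of its underside.

How it is judged:
By the outcome, as a careful person would: the job done as asked, in the order asked, and still so for the second after the job is handed in, with the robot touching nothing.
It also fails if it takes over 54 s, if anything falls off the work surface, if the arm or the gripper's body presses on something with over 40 N, if the wrist force passes 120 N, or if a joint passes its speed limit or range.

## Working session

There is one attempt and no reset: what is moved stays moved. The work goes in short steps, Python scripts to look and compute and a tool call to move; the robot and the scene stay as the last step left them, time stands still between calls to the robot, and variables do not carry over. Pictures are saved under pics/ and viewed, at most 10 in all, crops included, and the job is handed in when it is done.

Besides the shell and the picture viewer there is one more tool, called after ">>>" as name(argument=value, ...) on one line, values as JSON. carry_out: Moves the arm, as the interface text tells. Its arguments: {"type":"object","properties":{"deltas":{"type":"array"}},"required":["deltas"]}

```bash
ls; mkdir -p pics
python3 - <<'E'
from cell import ctrl
import cv2,numpy as np
s=ctrl.read_state();print({k:np.round(v,3).tolist() for k,v in s.items()},ctrl.grip_depth)
for n in ["side","top","wrist"]:
    c=ctrl.calibration(n);print(n,{k:np.round(v,3).tolist() if not isinstance(v,str) else v for k,v in c.items()})
    im=ctrl.get_image(n);cv2.imwrite(f"pics/{n}0.png",im[:,:,::-1])
E
```

```text
pics
{'clock': 0.0, 'qpos': [-1.379, 0.629, 0.038, 1.518, -0.027, 0.996, -0.02], 'qd': [-0.001, 0.001, -0.001, 0.002, -0.0, -0.002, -0.0], 'tau': [0.0, -56.339, 1.226, -19.344, 0.011, 0.011, -0.0], 'eef_pos': [165.509, 627.93, 230.389], 'tool_rot': [-3.14, -0.0, 2.884], 'force': [-0.539, 0.052, 0.514], 'torque': [0.005, 0.021, -0.039], 'gripper_force': 0.0, 'width': 85.519} 18.700000000000003
side {'mtx': [[446.687, 0.0, 323.456], [0.0, 446.687, 200.181], [0.0, 0.0, 1.0]], 'R': [[0.878, -0.478, 0.008], [-0.309, -0.581, -0.753], [0.365, 0.659, -0.658]], 't': [-422.619, 241.673, 1416.098]}
top {'mtx': [[402.038, 0.0, 311.983], [0.0, 402.038, 199.0], [0.0, 0.0, 1.0]], 'R': [[0.024, -1.0, 0.011], [-0.997, -0.025, -0.073], [0.073, -0.009, -0.997]], 't': [-5.103, 507.215, 1284.213]}
wrist {'mtx': [[309.707, 0.0, 310.43], [0.0, 309.707, 198.899], [0.0, 0.0, 1.0]], 'R': [[0.254, 0.967, -0.002], [0.934, -0.245, 0.258], [0.249, -0.068, -0.966]], 't': [-648.0, -33.915, 379.591]}
```

View pics/top0.png

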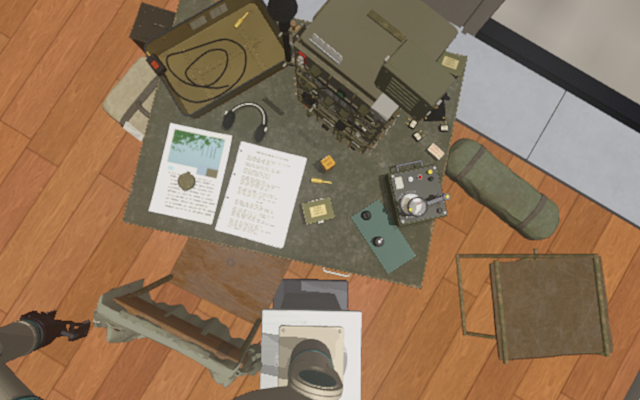

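View pics/side0.png

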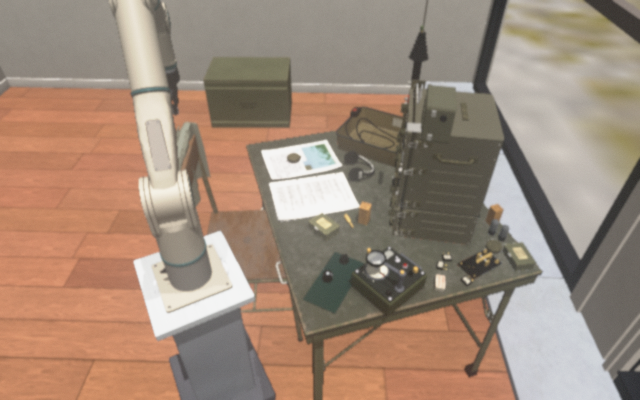

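The top view shows the meter near (416,195), the lens ring near (412,206), and the mat with two knobs at (378,240) and (366,215). The side view shows the same things around (330,275) to (390,275). Next I'll enlarge both.

```bash
cat > h.py <<'E'
from cell import ctrl
import numpy as np,cv2
from scipy.spatial.transform import Rotation as Ro
def cal(n):
    c=ctrl.calibration(n);return np.array(c["mtx"]),np.array(c["R"]),np.array(c["t"])
def ray(n,px,c=None):
    K,R,t=c or cal(n)
    a=(np.array(px,float)-K[:2,2])/K[0,0]
    if n=="wrist":
        r=np.linalg.norm(a);d=np.r_[a/max(r,1e-9)*np.sin(r),np.cos(r)]
    else: d=np.r_[a,1]
    return -R.T@t,R.T@d/np.linalg.norm(d)
def atz(n,px,z,c=None):
    o,d=ray(n,px,c);return o+d*(z-o[2])/d[2]
def tri(rays):
    A=0;b=0
    for o,d in rays:
        P=np.eye(3)-np.outer(d,d);A=A+P;b=b+P@o
    X=np.linalg.solve(A,b)
    return X,[round(float(np.linalg.norm((np.eye(3)-np.outer(d,d))@(X-o))),1) for o,d in rays]
def proj(n,X,c=None):
    K,R,t=c or cal(n);p=R@np.asarray(X,float)+t
    if n=="wrist":
        r=np.hypot(p[0],p[1]);return K[:2,2]+K[0,0]*np.arctan2(r,p[2])*p[:2]/max(r,1e-9)
    return K[:2,2]+K[0,0]*p[:2]/p[2]
def todelta(tgt,rv=None):
    """tool-frame shift in m to world target TCP"""
    s=ctrl.read_state();R=Ro.from_euler("xyz",s["tool_rot"]).as_matrix()
    return R.T@(np.array(tgt)-s["eef_pos"])/1000
E
python3 - <<'E'
import cv2,numpy as np
from h import *
a=cv2.imread("pics/top0.png")[150:280,340:460];b=cv2.imread("pics/side0.png")[230:320,295:435]
a=cv2.resize(a,None,fx=4,fy=4,interpolation=2);b=cv2.resize(b,None,fx=2.8,fy=2.8,interpolation=2)
o=np.zeros((520,800,3),np.uint8);o[:520,:480]=a;o[:b.shape[0],480:]=b[:, :320];cv2.imwrite("pics/c0.png",o)
for p,z in [((378,240),29),((366,215),27),((416,195),73),((412,205),134)]: print(p,atz("top",p,z).round())
E
```

```text
(378, 240) [ 380. -207.   29.]
(366, 215) [ 459. -168.   27.]
(416, 195) [ 524. -316.   73.]
(412, 205) [ 488. -288.  134.]
```

View pics/c0.png

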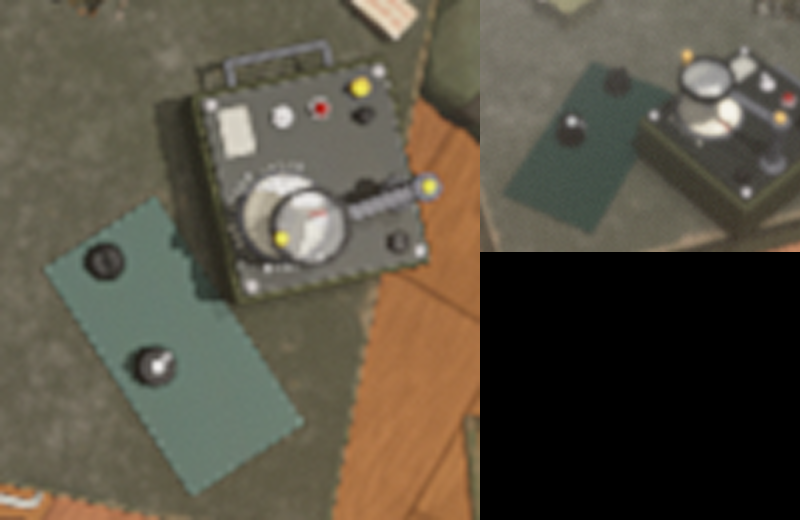

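The crops show the meter with its handle at the top (+x) and the lens post at the right. The tuning knob with the white line is at about (378,242), and the spare is at (366,215). The lens at about (417,207) covers the dial, and the red mark is on the right side of the shaft. Now I'll move the arm over.

>>> carry_out(deltas=[0,0,5.4,-0.061,-0.003,-0.01,-1,0,0,5.4,-0.061,-0.003,-0.01,-1,0,0,5.4,-0.061,-0.003,-0.01,-1,0,0,5.4,-0.061,-0.003,-0.01,-1,0,0,5.4,-0.061,-0.003,-0.01,-1,0,0,5.4,-0.061,-0.003,-0.01,-1,0,0,5.4,-0.061,-0.003,0,-1,0,0,5.4,-0.061,-0.003,0,-1,0,0,5.4,-0.061,-0.003,0,-1,0,0,5.4,-0.061,-0.003,0,-1,0,0,5.4,-0.061,-0.003,0,-1,0,0,5.4,-0.061,-0.003,0,-1])

```text
clock: 1.65
eef_pos: [637.4, 116.3, 290.9]
tool_rot: [-3.141, 0.0, 1.75]
force: [1.1, 0.4, 0.4]
width: 85.4
gripper_force: 0.0
```

>>> carry_out(deltas=[0,0,5.4,-0.055,-0.018,0,1,0,0,5.4,-0.055,-0.018,0,1,0,0,5.4,-0.055,-0.018,0,1,0,0,5.4,-0.055,-0.018,0,1,0,0,5.4,-0.055,-0.018,0,1,0,0,5.4,-0.055,-0.018,0,1,0,0,0,0,0,0,1])

```text
clock: 2.52
eef_pos: [509.5, -206.6, 291.8]
tool_rot: [-3.141, 0.003, 1.177]
force: [0.5, 0.5, 1.1]
width: 0.2
gripper_force: 0.0
```

Run:
```python
from h import *
import json
s=ctrl.read_state();print(s["clock"],s["eef_pos"],s["tool_rot"],s["qpos"])
c=cal("wrist");np.savez("w1.npz",K=c[0],R=c[1],t=c[2])
im=ctrl.get_image("wrist");cv2.imwrite("pics/w1.png",im[:,:,::-1])
for P in [(380,-207,26),(488,-288,134),(459,-168,24)]: print(proj("wrist",P,c))
```

```text
2.525 [ 509.47294214 -206.64156586  291.80509486] [-3.14134250e+00  2.62271198e-03  1.17740597e+00] [-0.03510286  0.46425672  0.5526225   1.73085862 -0.27545084  1.02507679
  0.22112711]
[225.74150883 201.51764177]
[321.20091848 258.48505651]
[264.87770873 153.58043118]
```

View pics/w1.png

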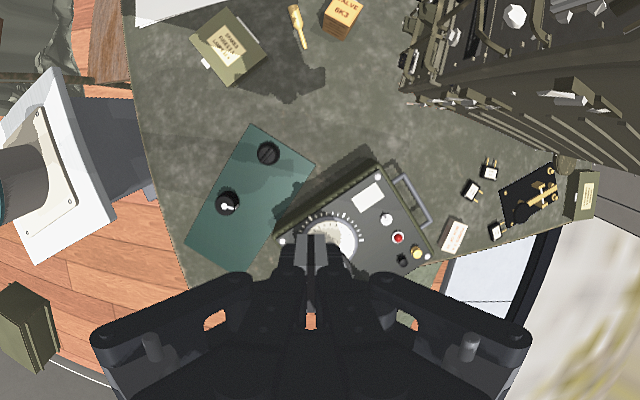

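This wrist view shows the tuning knob at (227,203) and the spare at (268,153), but the fingers hide the meter. I'll shift towards -y so the meter comes into view.

>>> carry_out(deltas=[0,0,0,-0.045,0.015,0,1,0,0,0,-0.045,0.015,0,1,0,0,0,-0.045,0.015,0,1,0,0,0,0,0,0,1])

```text
clock: 3.08
eef_pos: [503.6, -346.7, 290.9]
tool_rot: [3.142, 0.002, 1.184]
force: [-0.8, 0.4, 0.4]
width: 0.5
gripper_force: 0.0
```

Run:
```python
from h import *
s=ctrl.read_state();print(s["clock"],s["eef_pos"],s["tool_rot"],s["qpos"])
c=cal("wrist");np.savez("w2.npz",K=c[0],R=c[1],t=c[2])
im=ctrl.get_image("wrist");cv2.imwrite("pics/w2.png",im[:,:,::-1])
cv2.imwrite("pics/w2c.png",cv2.resize(im[130:330,150:420,::-1],None,fx=2.96,fy=2.96,interpolation=2))
```

```text
3.075 [ 503.6364388  -346.66673623  290.86547747] [3.14155111e+00 2.36646809e-03 1.18380120e+00] [ 0.2311785   0.56198251  0.53711925  1.56467286 -0.30837583  1.09999582
  0.45424995]
```

View pics/w2c.png

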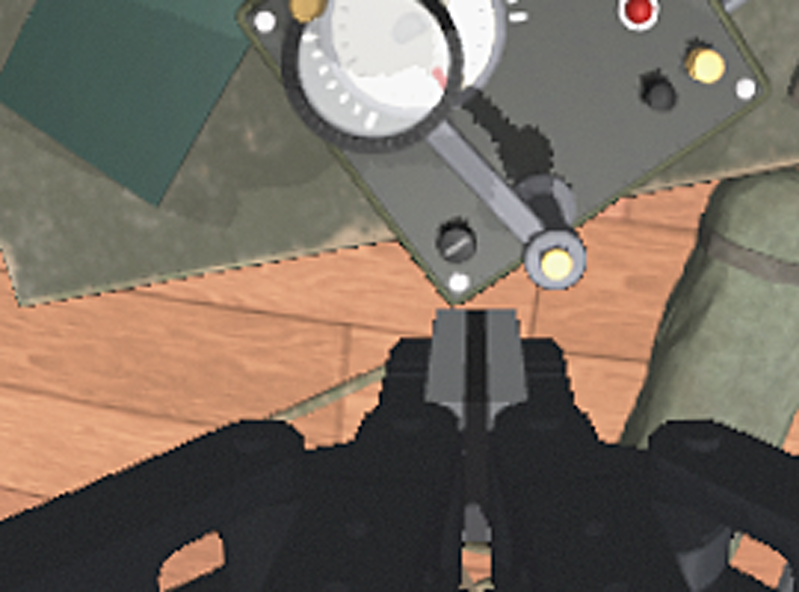

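The view shows the post top at crop (555,264), the lens ring centre at about (372,60), the red mark at (440,78), and corner screws at (265,20), (458,283) and (745,88).

```bash
python3 - <<'E'
from h import *
f=np.load("w2.npz");c2=(f["K"],f["R"],f["t"])
w=lambda u,v:(150+u/2.96-.33,130+v/2.96-.33); tp=lambda u,v:(340+u/4-.4,150+v/4-.4)
P={"scrA":((265,20),(251,287)),"scrB":((458,283),(420,250)),"scrC":((745,88),(378,72)),"post":((555,264),(430,187)),"peg":((306,6),(281,239)),"lens":((372,60),(310,227)),"red":((638,10),(320,108))}
for k,(a,b) in P.items():
    X,r=tri([ray("wrist",w(*a),c2),ray("top",tp(*b))]);print(k,X.round(1),r)
for k,z in (("scrA",72),("scrB",72),("scrC",72),("post",145),("peg",154),("lens",134)): print(k,atz("wrist",w(*P[k][0]),z,c2).round(1),atz("top",tp(*P[k][1]),z).round(1))
f=np.load("w1.npz");c1=(f["K"],f["R"],f["t"])
X,r=tri([ray("wrist",(224,203),c1),ray("top",(378.2-.4+1,241.3))]);print(X,r)
print(atz("wrist",(224,203),29,c1),atz("wrist",(231.5,208),29,c1))
E
python3 - <<'E'
import cv2
a=cv2.imread("pics/w2.png")[70:190,190:330];b=cv2.imread("pics/w1.png")[185:225,205:250]
import numpy as np
o=np.zeros((460,800,3),np.uint8);o[:396,:462]=cv2.resize(a,None,fx=3.3,fy=3.3,interpolation=2);o[:297,464:798]=cv2.resize(b,(334,297),interpolation=2)
cv2.imwrite("pics/c2.png",o)
E
```

```text
scrA [ 440.9 -274.7   69.4] [0.2, 0.2]
scrB [ 472.2 -403.6   79. ] [0.2, 0.2]
scrC [ 611.7 -373.2   71.1] [0.2, 0.2]
post [ 515.2 -387.   148.4] [0.0, 0.0]
peg [ 474.  -278.2  148.5] [0.5, 0.5]
lens [ 484.4 -303.1  134.5] [0.3, 0.3]
red [ 581.6 -327.8   69.9] [0.6, 0.6]
scrA [ 441.6 -274.7   72. ] [ 440.7 -274.2   72. ]
scrB [ 471.1 -406.1   72. ] [ 472.6 -405.8   72. ]
scrC [ 611.6 -373.1   72. ] [ 611.4 -372.8   72. ]
post [ 515.1 -388.1  145. ] [ 515.5 -388.2  145. ]
peg [ 474.7 -278.7  154. ] [ 474.1 -276.5  154. ]
lens [ 484.1 -303.3  134. ] [ 484.6 -303.   134. ]
[ 376.16946627 -209.075645     25.1799843 ] [1.0, 1.0]
[ 377.78073447 -207.51059161   29.        ] [ 384.68154189 -218.22360541   29.        ]
```

View pics/c2.png

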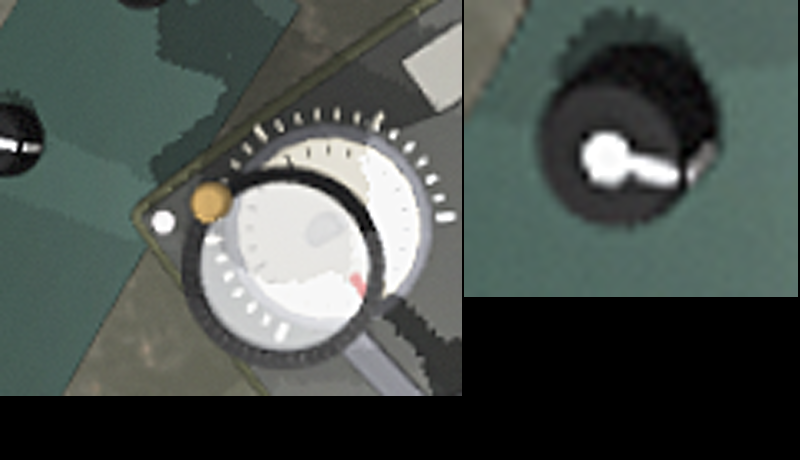

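>>> carry_out(deltas=[0,0,0,0.035,-0.0175,0,1,0,0,0,0.035,-0.0175,0,1,0,0,9.6,0,0,0.0295,1,0,0,9.6,0,0,0.0295,1,0,0,9.6,0,0,0.0295,1,0,0,9.6,0,0,0.0295,1,0,0,9.6,0,0,0.0295,1,0,0,0,0,0,0,1])

```text
clock: 4.12
eef_pos: [497.7, -261.7, 141.6]
tool_rot: [-3.137, 0.003, 0.355]
force: [-0.6, 0.6, 0.7]
width: -0.1
gripper_force: 0.0
```

Run:
```python
from h import *
s=ctrl.read_state();p=s["eef_pos"];yaw=s["tool_rot"][2];print(p,np.degrees(yaw),s["qpos"].round(2) if hasattr(s["qpos"],"round") else s["qpos"])
H=np.array([515.2,-388.1]);d=p[:2]-H;print("hinge-rel r,ang",np.hypot(*d),np.degrees(np.arctan2(d[1],d[0])))
f=np.load("w1.npz");c1=(f["K"],f["R"],f["t"]);f=np.load("w2.npz");c2=(f["K"],f["R"],f["t"])
dot=(223.7,205.8)
a=atz("wrist",dot,29,c1);b=atz("wrist",(235.5,209.3),29,c1);print("knob",a,b,np.degrees(np.arctan2(*(b-a)[[1,0]])))
print(tri([ray("wrist",dot,c1),ray("top",(378.4,241.2))]))
m=atz("wrist",(298.5,156.4),77,c2);S=np.array([494.7,-300.5]);e=m[:2]-S;print("mark",m,np.hypot(*e),np.degrees(np.arctan2(e[1],e[0])))
print("shafttop",atz("wrist",(288.5,139.1),94,c2))
```

```text
[ 497.74310744 -261.70893063  141.5972223 ] 20.34150591196307 [ 0.03  0.72  0.65  1.86 -0.6   0.78 -0.2 ]
hinge-rel r,ang 127.5909303796795 97.86383019668932
knob [ 375.51042941 -210.9972022    29.        ] [ 389.23484851 -222.13581136   29.        ] -39.0624585098416
(array([ 376.45509226, -209.22632302,   30.98365984]), [1.4, 1.4])
mark [ 497.80125632 -323.72623073   77.        ] 23.432361907424784 -82.39463038817946
shafttop [ 496.41795321 -300.00713382   94.        ]
```

>>> carry_out(deltas=[0,0,0,0,0.01,-0.002,1,0,0,-6.3,-0.0127,-0.0023,0,1,0,0,-6.3,-0.0127,-0.0023,0,1,0,0,-6.3,-0.0127,-0.0023,0,1,0,0,-6.3,-0.0127,-0.0023,0,1])

```text
clock: 4.75
eef_pos: [454.9, -293.2, 147.9]
tool_rot: [3.136, -0.002, 0.796]
force: [0.9, -0.4, -0.3]
width: -0.3
gripper_force: 0.7
```

Run:
```python
from h import *
s=ctrl.read_state();p=s["eef_pos"];yaw=s["tool_rot"][2];print(p,np.degrees(yaw),s["force"])
H=np.array([515.2,-388.1]);d=p[:2]-H;print("hinge-rel r,ang",np.hypot(*d),np.degrees(np.arctan2(d[1],d[0])))
```

```text
[ 454.92133561 -293.18843928  147.92640548] 45.58917923102924 [ 0.90276354 -0.36545894 -0.28806581]
hinge-rel r,ang 112.43541140987654 122.41977318547306
```

>>> carry_out(deltas=[0,0,-6.3,-0.0127,-0.0053,0.002,1,0,0,-6.3,-0.0127,-0.0043,0.002,1,0,0,-6.3,-0.0127,-0.0033,0,1,0,0,-6.3,-0.0127,-0.0033,0,1])

```text
clock: 5.25
eef_pos: [412.5, -324.7, 143.9]
tool_rot: [3.137, 0.001, 1.235]
force: [1.4, 0.2, 0.1]
width: 0.3
gripper_force: 0.6
```

Run:
```python
from h import *
s=ctrl.read_state();p=s["eef_pos"];yaw=s["tool_rot"][2];print(p,np.degrees(yaw),s["force"])
H=np.array([515.2,-388.1]);d=p[:2]-H;print("hinge-rel r,ang",np.hypot(*d),np.degrees(np.arctan2(d[1],d[0])))
```

```text
[ 412.53512452 -324.70625955  143.8519133 ] 70.7740366437889 [1.40703885 0.19326475 0.11181194]
hinge-rel r,ang 120.66003060709502 148.30540524434747
```

>>> carry_out(deltas=[0,0,-6.3,-0.0127,-0.0023,0,1,0,0,-6.3,-0.0127,-0.0023,0,1,0,0,0,0,0,0,1,0,0,0,0.02,0,0,1,0,0,0,0,0,-0.05,1,0,0,0,0,0.03,-0.05,1,0,0,0,-0.01,0.04,-0.045,1,0,0,0,-0.025,0.035,0,1,0,0,0,0,0,0,1])

```text
clock: 6.38
eef_pos: [504.4, -372.8, 286.6]
tool_rot: [3.141, 0.0, 1.451]
force: [-0.9, 0.5, -0.9]
width: -0.3
gripper_force: 0.0
```

Run:
```python
from h import *
s=ctrl.read_state();print(s["clock"],s["eef_pos"],np.degrees(s["tool_rot"]))
c=cal("wrist");np.savez("w3.npz",K=c[0],R=c[1],t=c[2])
im=ctrl.get_image("wrist")[:,:,::-1];cv2.imwrite("pics/w3.png",im)
p=proj("wrist",(494.7,-300.5,94),c);k=proj("wrist",(376.4,-209.5,29),c);print(p,k)
u,v=p.astype(int)
x0,y0=max(u-50,0),max(v-40,0);a=im[y0:y0+80,x0:x0+100];x1,y1=int(k[0])-25,max(int(k[1])-25,0);b=im[y1:y1+50,x1:x1+50]
print(x0,y0,x1,y1)
o=np.zeros((600,800,3),np.uint8);o[:400,:500]=cv2.resize(a,(500,400),interpolation=2);o[:300,500:]=cv2.resize(b,(300,300),interpolation=2)
o[400:600,:320]=cv2.resize(im,(320,200));cv2.imwrite("pics/c3.png",o)
```

```text
6.375 [ 504.43799513 -372.78607556  286.61117331] [1.79938371e+02 2.76864271e-02 8.31581195e+01]
[293.76173327 112.09558011] [200.40731684  60.73178155]
243 72 175 35
```

View pics/c3.png

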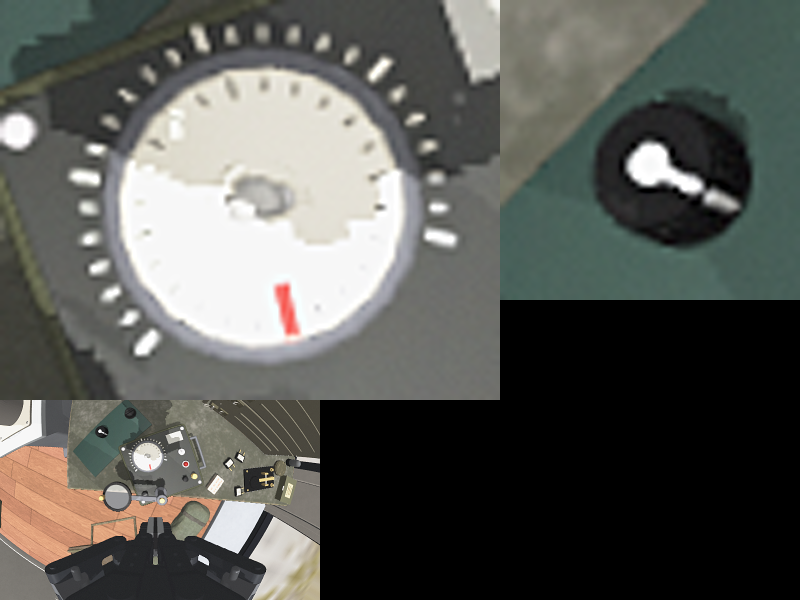

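The lens is swung clear. The dial disc centre is at crop (262,208), the red bar runs from (281,285) to (292,335), the knob dot is at (649,165), and its line ends at the rim near (703,189).

Run:
```python
from h import *
L=lambda n:(lambda f:(f["K"],f["R"],f["t"]))(np.load(n));c1,c2,c3=map(L,("w1.npz","w2.npz","w3.npz"))
d=lambda u,v:(243+u/5-.4,72+v/5-.4);kk=lambda u,v:(175+(u-500)/6-.42,35+v/6-.42)
C=atz("wrist",d(262,208),77.5,c3);m=atz("wrist",d(287,311),77.5,c3);
m1=atz("wrist",d(281,285),77.5,c3);m2=atz("wrist",d(292,335),77.5,c3)
A=lambda a,b:np.degrees(np.arctan2(b[1]-a[1],b[0]-a[0]))
print("disc c",C,"mark",m,np.linalg.norm(m-C),A(C,m),A(m1,m2))
S=np.array([494.7,-300.5]);print("from S",A(S,m),np.linalg.norm(m[:2]-S))
# rim: colour points of disc
for q in ((118,208),(403,208),(262,65),(262,350)): print(atz("wrist",d(*q),77.5,c3).round(1))
r1=ray("wrist",(223.7,205.8),c1);r3=ray("wrist",kk(649,165),c3);rt=ray("top",(378.4,241.2))
print("knob",tri([r1,r3]),tri([r1,r3,rt]))
k=kk(649,165);e=kk(703,189);s=kk(738,207)
for z in (26,29): a=atz("wrist",k,z,c3);b=atz("wrist",e,z,c3);print(a,b,A(a,b),np.linalg.norm(b-a))
print("side line end z3+..", atz("wrist",s,20,c3))
a=atz("wrist",(223.7,205.8),29,c1);b=atz("wrist",(231.5,208.5),29,c1);print(A(a,b))
```

```text
disc c [ 495.11722159 -301.52009288   77.5       ] mark [ 497.842988   -325.54018862   77.5       ] 24.17425908287975 -83.52585142278343 -84.73165153258144
from S -82.84577730576281 25.236668160413192
[ 462.7 -297.1   77.5]
[ 526.6 -305.3   77.5]
[ 499.1 -269.    77.5]
[ 491.1 -333.7   77.5]
knob (array([ 375.01331443, -211.03576154,   28.62844872]), [0.3, 0.3]) (array([ 375.39627948, -210.10326104,   28.05843552]), [1.0, 1.2, 2.1])
[ 373.77260661 -210.32950629   26.        ] [ 385.9115839  -218.71386614   26.        ] -34.63273610516568 14.753042398233884
[ 374.79304494 -211.06047714   29.        ] [ 386.84192893 -219.38260977   29.        ] -34.632736105165556 14.643547962068743
side line end z3+.. [ 391.83482222 -223.31801097   20.        ]
-41.71788361701988
```

>>> carry_out(deltas=[0,0,0,0.028,-0.036,0.02,-0.2,0,0,0,0.028,-0.036,0.02,-0.2,0,0,0,0.028,-0.036,0.02,-0.2,0,0,0,0.028,-0.036,0.02,-0.2,0,0,0,0,0,0.0485,-0.2,0,0,0,0,0,0.0485,-0.2,0,0,0,0,0,0,-0.2])

```text
clock: 7.3
eef_pos: [369.2, -242.2, 107.9]
tool_rot: [-3.134, -0.004, 1.449]
force: [0.0, 0.0, 0.7]
width: 51.0
gripper_force: 0.0
```

Run:
```python
from h import *
s=ctrl.read_state();print(s["clock"],s["eef_pos"],np.degrees(s["tool_rot"]),s["width"])
c=cal("wrist");np.savez("w4.npz",K=c[0],R=c[1],t=c[2])
im=ctrl.get_image("wrist")[:,:,::-1];cv2.imwrite("pics/w4.png",im)
k=proj("wrist",(375,-211,28.6),c);print(k)
x0,y0=int(k[0])-40,max(int(k[1])-30,0)
o=cv2.resize(im[y0:y0+60,x0:x0+80],(640,480),interpolation=2);print(x0,y0);cv2.imwrite("pics/c4.png",o)
```

```text
7.3 [ 369.21899526 -242.2260498   107.88191334] [-179.55640252   -0.23218139   83.03372357] 51.031073001162135
[314.81826433 163.30983281]
274 133
```

View pics/c4.png

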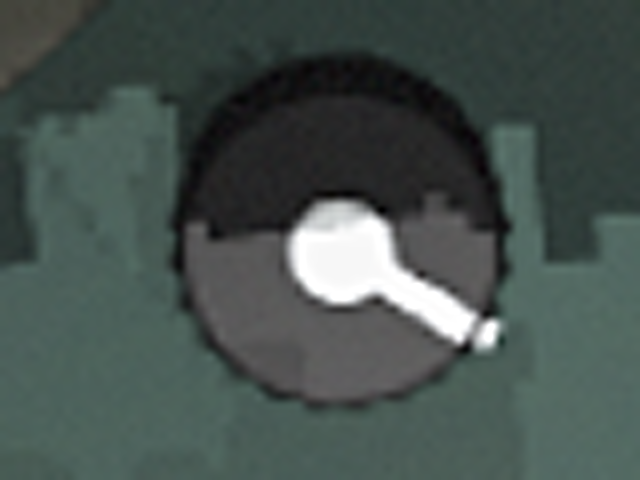

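Crop: the knob's dot is at (341,251) and the line reaches the rim at (487,333).

Run:
```python
from h import *
f=np.load("w4.npz");c=(f["K"],f["R"],f["t"]);g=lambda u,v:(274+u/8-.44,133+v/8-.44)
a=atz("wrist",g(341,251),28.8,c);b=atz("wrist",g(475,327),28.8,c);print(a,b,np.degrees(np.arctan2(b[1]-a[1],b[0]-a[0])),np.linalg.norm(a-b))
f=np.load("w3.npz");c3=(f["K"],f["R"],f["t"])
print(tri([ray("wrist",g(341,251),c),ray("wrist",(199.4,62.1),c3)]))
print(todelta((*a[:2],4)))
```

```text
[ 375.93315013 -211.54500005   28.8       ] [ 387.28000093 -219.945039     28.8       ] -36.51243304245288 14.117778767393974
(array([ 375.72140043, -211.40846619,   31.09839858]), [0.3, 0.3])
[0.03227005 0.00168641 0.10560164]
```

>>> carry_out(deltas=[0,0,0,0.032,0.002,0.03,-0.2,0,0,0,0,0,0.035,-0.2,0,0,0,0,0,0.02,-0.2,0,0,0,0,0,0,-0.2])

```text
clock: 7.85
eef_pos: [378.4, -212.3, 31.5]
tool_rot: [-3.14, -0.003, 1.448]
force: [0.9, 0.4, 0.4]
width: 51.4
gripper_force: 0.0
```

Run:
```python
from h import *
s=ctrl.read_state();print(s["clock"],s["eef_pos"],np.degrees(s["tool_rot"]),s["force"]);print(todelta((375.9,-211.5,4)))
```

```text
7.85 [ 378.44116735 -212.28638949   31.47772227] [-179.91450604   -0.19057519   82.95816789] [0.85966541 0.42430889 0.37974032]
[ 0.00037753 -0.0025774   0.02748301]
```

>>> carry_out(deltas=[0,0,0,0,-0.002,0.018,-0.2,0,0,0,0,0,0.009,-0.2,0,0,0,0,0,0,-0.2,0,0,0,0,0,0,1,0,0,0,0,0,0,1,0,0,0,0,0,0,1,0,0,0,0,0,0,1])

```text
clock: 8.72
eef_pos: [377.5, -213.0, 6.2]
tool_rot: [-3.138, -0.005, 1.448]
force: [0.9, 0.5, 7.5]
width: 30.1
gripper_force: 58.8
```

Run:
```python
from h import *
s=ctrl.read_state();print(s["clock"],s["eef_pos"],np.degrees(s["tool_rot"]),s["force"],s["width"],s["gripper_force"])
```

```text
8.725 [ 377.47177227 -212.9944599     6.15169964] [-179.76777486   -0.31034782   82.98747182] [0.89294063 0.50324078 7.54587833] 30.106053775050896 58.84168725460768
```

>>> carry_out(deltas=[0,0,0,0,0,-0.02,1,0,0,0,0,0,-0.05,1,0,0,0,0,0,-0.06,1,0,0,0,-0.018,0.032,0,1,0,0,0,-0.018,0.032,0,1,0,0,0,-0.018,0.032,0,1,0,0,0,-0.018,0.032,0,1,0,0,9.4,0,0,0,1,0,0,9.4,0,0,0,1,0,0,9.4,0,0,0,1,0,0,9.4,0,0,0,1,0,0,9.4,0,0,0,1])

```text
clock: 10.22
eef_pos: [495.2, -300.5, 134.2]
tool_rot: [-3.133, 0.001, 0.622]
force: [0.3, -0.3, -1.0]
width: 30.8
gripper_force: 59.5
```

>>> carry_out(deltas=[0,0,0,0,0,0.01,1,0,0,0,0,0,0,1])

```text
clock: 10.48
eef_pos: [495.1, -299.8, 123.0]
tool_rot: [-3.131, 0.001, 0.631]
force: [0.5, 0.2, -1.6]
width: 30.0
gripper_force: 59.5
```

Run:
```python
from h import *
s=ctrl.read_state();p=s["eef_pos"];print(s["clock"],p,np.degrees(s["tool_rot"]),s["width"],todelta((495,-301,p[2])))
c=cal("wrist");np.savez("w5.npz",K=c[0],R=c[1],t=c[2])
im=ctrl.get_image("wrist")[:,:,::-1];cv2.imwrite("pics/w5.png",im)
k=proj("wrist",(p[0],p[1],p[2]+23),c);print(k, proj("wrist",(497.8,-325.5,77.5),c),proj("wrist",(495,-301,77.5),c))
x0,y0=int(k[0])-60,max(int(k[1])-60,0)
o=cv2.resize(im[y0:y0+90,x0:x0+120],(800,600),interpolation=2);print(x0,y0);cv2.imwrite("pics/c5.png",o)
```

```text
10.475 [ 495.14616487 -299.82322482  123.04463035] [-1.79417056e+02  7.12539722e-02  3.61326711e+01] 29.95777168244339 [-8.11943690e-04  8.64205327e-04 -7.78318645e-06]
[309.28539443 269.2269075 ] [344.46676114 237.70154525] [312.02271032 220.23768826]
249 209
```

View pics/c5.png

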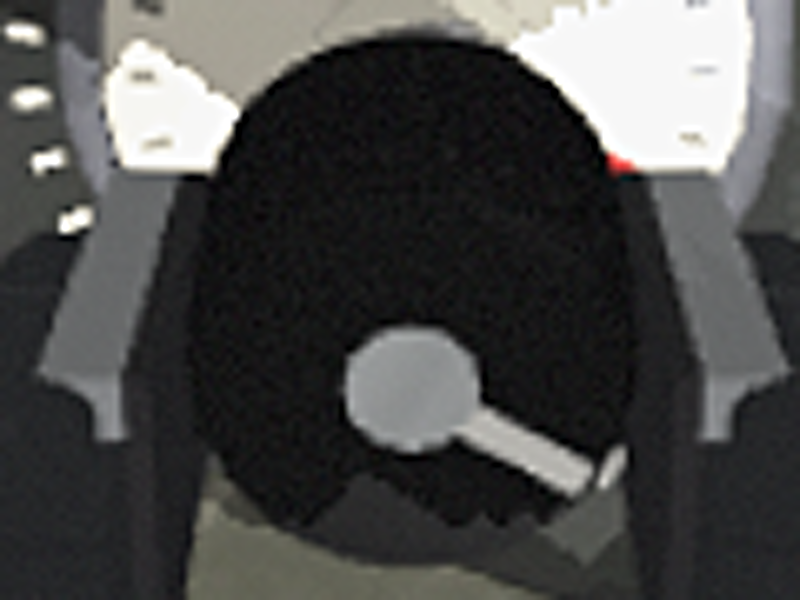

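The knob is held with its dot at crop (411,388) and the line's rim end at (585,480). A corner of the red mark shows at (622,163).

Run:
```python
from h import *
f=np.load("w5.npz");c=(f["K"],f["R"],f["t"]);g=lambda u,v:(249+u/6.667-.42,209+v/6.667-.42)
s=ctrl.read_state();p=s["eef_pos"]
for z in (21,23,25):
  a=atz("wrist",g(411,388),p[2]+z,c);b=atz("wrist",g(585,482),p[2]+z,c);print(a,b,np.degrees(np.arctan2(b[1]-a[1],b[0]-a[0])),np.linalg.norm(a-b))
a=atz("wrist",g(411,388),p[2]+23,c)
print(p,todelta(p+np.r_[495-a[0],-301.2-a[1],0]), -ctrl.calibration("wrist")["R"].T@ctrl.calibration("wrist")["t"])
print(ray("wrist",g(622,163),c),atz("wrist",g(610,158),77.5,c))
```

```text
[ 495.72467667 -299.89105908  144.52444557] [ 496.79664575 -313.7016532   144.52444557] -85.56163900769533 13.852134406530553
[ 496.58057405 -299.29117976  146.52444557] [ 497.63498003 -312.87550164  146.52444557] -85.56163900769516 13.625181581219767
[ 497.43647143 -298.69130043  148.52444557] [ 498.47331431 -312.04935009  148.52444557] -85.5616390076952 13.39822875590892
[ 495.37813311 -300.1994626   123.52444557] [-2.40176350e-03  6.11006787e-04 -3.44527295e-06] [ 548.11611927 -263.59458352  267.08108373]
(array([ 547.96463234, -263.27724271,  266.59505111]), array([-0.23817707, -0.28829291, -0.92744751])) [ 499.12331025 -320.77014926   77.5       ]
```

>>> carry_out(deltas=[0,0,-1.5,-0.0024,0.0006,0.012,1,0,0,0,0,0,0.01,1,0,0,0,0,0,0,1])

```text
clock: 10.9
eef_pos: [493.8, -301.9, 101.3]
tool_rot: [-3.132, 0.001, 0.655]
force: [0.5, 0.1, -0.4]
width: 30.3
gripper_force: 59.5
```

```bash
cat > st.py <<'E'
from h import *
s=ctrl.read_state();print(s["clock"],s["eef_pos"].round(2),np.degrees(s["tool_rot"]).round(2),s["force"].round(2),s["torque"].round(3),s["width"].round(1) if hasattr(s["width"],"round") else s["width"],s["gripper_force"])
E
python3 st.py; python3 -c "
from h import *
s=ctrl.read_state();R=Ro.from_euler('xyz',s['tool_rot']).as_matrix()
K,Rw,t=cal('wrist');cam=-Rw.T@t;print(R.T@(cam-s['eef_pos']))"
```

```text
10.9 [ 493.8  -301.92  101.34] [-1.7947e+02  3.0000e-02  3.7500e+01] [ 0.48  0.12 -0.36] [-0.023  0.078 -0.025] 30.2928575704102 59.540975354611874
[ 6.40499146e+01  1.30635618e-01 -1.43636705e+02]
```

>>> carry_out(deltas=[0,0,0,0,0,0.004,1,0,0,0,0,0,0.002,1,0,0,0,0,0,0.002,1,0,0,0,0,0,0,1])

```text
clock: 11.4
eef_pos: [494.1, -302.2, 93.9]
tool_rot: [-3.134, 0.0, 0.655]
force: [0.7, -0.1, -0.3]
width: 30.3
gripper_force: 59.5
```

```bash
python3 st.py
```

```text
11.4 [ 494.14 -302.23   93.93] [-1.7955e+02  3.0000e-02  3.7510e+01] [ 0.67 -0.15 -0.33] [-0.024  0.057 -0.031] 30.268856580942945 59.537804536521435
```

>>> carry_out(deltas=[0,0,0,0,0,0.002,1,0,0,0,0,0,0.002,1,0,0,0,0,0,0,1])

```text
clock: 11.78
eef_pos: [494.1, -302.3, 89.8]
tool_rot: [-3.134, 0.001, 0.655]
force: [0.2, -0.7, -0.9]
width: 30.1
gripper_force: 59.5
```

```bash
python3 st.py
```

```text
11.775 [ 494.07 -302.26   89.82] [-1.7954e+02  3.0000e-02  3.7500e+01] [ 0.16 -0.67 -0.86] [0.071 0.073 0.025] 30.132865543662884 59.54163160175085
```

>>> carry_out(deltas=[0,0,0,0,0,0.002,1,0,0,0,0,0,0.001,1,0,0,0,0,0,0,1])

```text
clock: 12.15
eef_pos: [494.0, -302.3, 87.1]
tool_rot: [-3.134, 0.0, 0.654]
force: [-0.5, 0.9, 1.0]
width: 30.2
gripper_force: 59.9
```

```bash
python3 st.py
```

```text
12.15 [ 494.03 -302.26   87.13] [-1.7955e+02  2.0000e-02  3.7500e+01] [-0.52  0.94  1.04] [ 0.224  0.153 -0.021] 30.222568395417635 59.88428469747305
```

>>> carry_out(deltas=[0,0,0,0,0,0,-0.2,0,0,0,0,0,0,-0.2,0,0,0,0,0,0,-0.2,0,0,0,0,0,-0.02,-0.2,0,0,0,0,0,-0.03,-0.2,0,0,0,0.0015,0,0,1,0,0,0,0,0,0,1,0,0,0,0,0,0,1,0,0,0,0,0,0,1])

```text
clock: 13.28
eef_pos: [495.2, -301.4, 136.4]
tool_rot: [-3.133, 0.001, 0.654]
force: [0.2, 0.1, -0.4]
width: -0.2
gripper_force: 0.0
```

```bash
python3 st.py; python3 -c "
from h import *
im=ctrl.get_image('top')[:,:,::-1];cv2.imwrite('pics/t6.png',im)
im=ctrl.get_image('wrist')[:,:,::-1];cv2.imwrite('pics/w6.png',im)
g=im.min(2).astype(float)
k=proj('wrist',(495,-301,110));print(k)
x0,y0=int(k[0])-30,int(k[1])-30
"
```

```text
13.275 [ 495.21 -301.4   136.41] [-1.7949e+02  5.0000e-02  3.7490e+01] [ 0.16  0.1  -0.41] [-0.082  0.034  0.042] -0.20042460710442736 0.0
[309.28014068 229.28851933]
```

>>> carry_out(deltas=[0,0,0,0,0,0.02,1,0,0,0,0,0,0.004,1,0,0,0,0,0,0.002,1,0,0,0,0,0,0,1])

```text
clock: 13.88
eef_pos: [495.3, -301.9, 111.1]
tool_rot: [-3.134, 0.001, 0.654]
force: [-0.3, -0.9, 1.0]
width: 0.3
gripper_force: 0.7
```

```bash
python3 st.py
```

```text
13.875 [ 495.35 -301.9   111.09] [-1.7958e+02  4.0000e-02  3.7480e+01] [-0.32 -0.94  0.99] [-0.215  0.028  0.027] 0.30375170631722126 0.6825016625225544
```

Touching the knob's top. Now I'll press gradually.

>>> carry_out(deltas=[0,0,0,0,0,0.0015,1,0,0,0,0,0,0.001,1,0,0,0,0,0,0,1])

```text
clock: 14.25
eef_pos: [495.8, -303.1, 109.6]
tool_rot: [-3.137, 0.001, 0.654]
force: [-0.4, -3.0, 5.9]
width: -0.3
gripper_force: 3.0
```

```bash
python3 st.py
```

```text
14.25 [ 495.77 -303.08  109.61] [-1.7974e+02  5.0000e-02  3.7480e+01] [-0.38 -3.01  5.88] [-0.559  0.152  0.019] -0.31385590689652 3.0365495779551566
```

>>> carry_out(deltas=[0,0,0,0.0006,-0.0008,0.0015,1,0,0,0,0,0,0.0015,1,0,0,0,0,0,0,1])

```text
clock: 14.62
eef_pos: [495.4, -299.5, 105.3]
tool_rot: [-3.132, -0.001, 0.655]
force: [-0.9, 0.2, 0.2]
width: 0.0
gripper_force: 0.0
```

```bash
python3 st.py
```

```text
14.625 [ 495.41 -299.53  105.31] [-1.7947e+02 -3.0000e-02  3.7520e+01] [-0.9   0.19  0.16] [0.027 0.072 0.055] 0.026078346357195626 0.0
```

>>> carry_out(deltas=[0,0,0,0.0,0,0.002,1,0,0,0,0,0,0.002,1,0,0,0,0,0,0.002,1,0,0,0,0,0,0,1])

```text
clock: 15.12
eef_pos: [495.8, -299.9, 103.7]
tool_rot: [-3.134, -0.004, 0.655]
force: [-5.4, 8.2, 36.0]
width: -0.3
gripper_force: 17.9
```

```bash
python3 st.py
```

```text
15.125 [ 495.83 -299.85  103.7 ] [-179.55   -0.25   37.52] [-5.36  8.24 36.  ] [ 1.831  1.304 -0.015] -0.27289552120669114 17.85928164375946
```

Snapped home: the tip is at 103.7 mm under 36 N. Now I'll retract and go to the far side of the peg.

>>> carry_out(deltas=[0,0,0,0,0,-0.02,1,0,0,0,0,0,-0.04,1,0,0,0,0,0,-0.04,1,0,0,0,-0.046,0.0055,0,1,0,0,0,-0.046,0.0055,0,1,0,0,0,-0.046,0.0055,0,1,0,0,-10.1,0,0,0,1,0,0,-10.1,0,0,0,1,0,0,-10.1,0,0,0,1,0,0,-10.1,0,0,0,1,0,0,0,0,0,0,1])

```text
clock: 16.5
eef_pos: [396.5, -397.6, 199.4]
tool_rot: [-3.136, -0.006, 1.358]
force: [-0.4, 0.4, 0.2]
width: 0.1
gripper_force: 0.0
```

```bash
python3 st.py
python3 - <<'E'
from h import *
f=np.load("w3.npz");c=(f["K"],f["R"],f["t"]);H=np.array([515.2,-388.1])
for px,z in (((202,196),154),((234,194),134)):
    a=atz("wrist",px,z,c);e=a[:2]-H;print(a,np.hypot(*e),np.degrees(np.arctan2(e[1],e[0])))
p=ctrl.read_state()["eef_pos"];e=p[:2]-H;print(np.hypot(*e),np.degrees(np.arctan2(e[1],e[0])))
print(todelta((396.5,-396.4,145)))
E
```

```text
16.5 [ 396.53 -397.63  199.41] [-179.66   -0.34   77.82] [-0.38  0.44  0.18] [-0.046 -0.056 -0.037] 0.09314520980824594 0.0
[ 399.83763207 -367.12140521  154.        ] 117.25432774040526 169.69341374117928
[ 426.49411813 -373.47251528  134.        ] 89.90381965482149 170.6362651540762
119.05049749964792 -175.4086312415524
[8.73265952e-04 3.62087362e-05 5.44160513e-02]
```

>>> carry_out(deltas=[0,0,0,0,0,0.03,1,0,0,0,0,0,0.025,1,0,0,0,0.012,0,0,1,0,0,6.3,0.0126,-0.0015,0,1,0,0,6.3,0.0126,-0.0015,0,1,0,0,6.3,0.0126,-0.0015,0,1,0,0,6.3,0.0126,-0.0015,0,1])

```text
clock: 17.38
eef_pos: [411.5, -336.6, 145.7]
tool_rot: [-3.134, -0.001, 0.914]
force: [-1.4, -0.8, -0.7]
width: -0.0
gripper_force: 0.7
```

```bash
cat > arc.py <<'E'
from h import *
H=np.array([515.2,-388.1]);s=ctrl.read_state();p=s["eef_pos"];e=p[:2]-H
R=Ro.from_euler("xyz",s["tool_rot"]).as_matrix()
print("r,ang",np.hypot(*e),np.degrees(np.arctan2(e[1],e[0])),"yaw",np.degrees(s["tool_rot"][2]),"v tool",R.T@np.r_[e,0],"z",p[2],"F",s["force"])
E
python3 arc.py
```

```text
r,ang 115.77997188614016 153.56426574366878 yaw 52.391648680002895 v tool [ -22.43414269 -113.58286305    0.8027155 ] z 145.71011192888506 F [-1.35523976 -0.83005996 -0.71966309]
```

>>> carry_out(deltas=[0,0,6.3,0.0126,-0.0025,0.001,1,0,0,6.3,0.0126,-0.0025,0,1,0,0,6.3,0.0126,-0.002,0,1,0,0,6.3,0.0126,-0.002,0,1,0,0,6.3,0.0126,-0.002,0,1])

```text
clock: 18.0
eef_pos: [452.8, -288.6, 145.1]
tool_rot: [-3.136, 0.002, 0.365]
force: [-0.4, -1.8, 1.3]
width: 0.1
gripper_force: 0.6
```

```bash
python3 arc.py
```

```text
r,ang 117.4668825090815 122.09993048353361 yaw 20.913338262104958 v tool [ -22.78909792 -115.23291977    0.70689641] z 145.06547489512894 F [-0.43203492 -1.83280486  1.34627205]
```

>>> carry_out(deltas=[0,0,6,0.012,-0.0015,0,1,0,0,3,0.006,-0.0007,0,1,0,0,0,0,0,0,1])

```text
clock: 18.38
eef_pos: [469.2, -280.1, 144.5]
tool_rot: [-3.135, 0.003, 0.214]
force: [-0.9, 0.8, 0.6]
width: 0.2
gripper_force: 0.0
```

```bash
python3 arc.py
```

```text
r,ang 117.380037582246 113.0918197030459 yaw 12.266427020393177 v tool [ -22.04583411 -115.28833817    0.80839501] z 144.46515825492878 F [-0.87187065  0.80212646  0.61402142]
```

>>> carry_out(deltas=[0,0,0,0.003,0,0,1,0,0,0,0.002,0,0,1,0,0,0,0,0,0,1])

```text
clock: 18.75
eef_pos: [473.2, -280.0, 143.9]
tool_rot: [-3.135, 0.003, 0.213]
force: [0.4, -0.4, -0.1]
width: -0.5
gripper_force: 0.1
```

```bash
python3 arc.py
```

```text
r,ang 115.95485672552245 111.22844947690857 yaw 12.203827803713443 v tool [ -18.18844619 -114.51631406    0.8503165 ] z 143.85094048864465 F [ 0.35971092 -0.40853683 -0.14345932]
```

>>> carry_out(deltas=[0,0,0,0.002,-0.0005,0,1,0,0,0,0.002,-0.0005,0,1])

```text
clock: 19.0
eef_pos: [474.8, -279.5, 143.8]
tool_rot: [-3.136, 0.007, 0.212]
force: [-7.7, -2.9, 1.1]
width: -0.0
gripper_force: 4.0
```

>>> carry_out(deltas=[0,0,0,0.002,0,0,1,0,0,0,0,0,0,1])

```text
clock: 19.25
eef_pos: [474.9, -279.5, 143.8]
tool_rot: [-3.136, 0.01, 0.21]
force: [-10.6, -2.9, 3.3]
width: -0.1
gripper_force: 4.8
```

```bash
python3 arc.py
```

```text
r,ang 115.86560949833942 110.35923817836293 yaw 12.052173963917177 v tool [ -16.73924092 -114.64687429    0.85527354] z 143.7608748026863 F [-10.63690735  -2.85969046   3.25326521]
```

>>> carry_out(deltas=[0,0,0,-0.01,0,0,1,0,0,0,-0.015,0,0,1,0,0,0,-0.02,0,-0.04,1,0,0,0,-0.03,0,-0.05,1,0,0,0,-0.01,0,-0.05,1,0,0,0,0,0,0,1])

```text
clock: 20.0
eef_pos: [396.4, -298.7, 287.4]
tool_rot: [-3.139, -0.002, 0.211]
force: [-0.5, 1.0, -0.0]
width: -0.1
gripper_force: 0.0
```

```bash
python3 st.py
python3 - <<'E'
from h import *
c=cal("wrist");np.savez("w7.npz",K=c[0],R=c[1],t=c[2])
im=ctrl.get_image("wrist")[:,:,::-1];cv2.imwrite("pics/w7.png",im)
tp=ctrl.get_image("top")[:,:,::-1]
k=proj("wrist",(495,-301,104),c);print(k)
x0,y0=max(int(k[0])-66,0),max(int(k[1])-60,0);print(x0,y0)
o=np.zeros((600,800,3),np.uint8);o[:,:550]=cv2.resize(im[y0:y0+120,x0:x0+110],(550,600),interpolation=2)
o[:240,550:]=cv2.resize(tp[150:270,340:465],(250,240),interpolation=2)
o[250:406,550:]=cv2.resize(im,(250,156));cv2.imwrite("pics/c7.png",o)
E
```

```text
20.0 [ 396.35 -298.67  287.4 ] [-1.7986e+02 -1.2000e-01  1.2110e+01] [-0.53  0.95 -0.  ] [-0.06  -0.053 -0.02 ] -0.14194799159993207 0.0
[332.20290417  88.74570191]
266 28
```

View pics/c7.png

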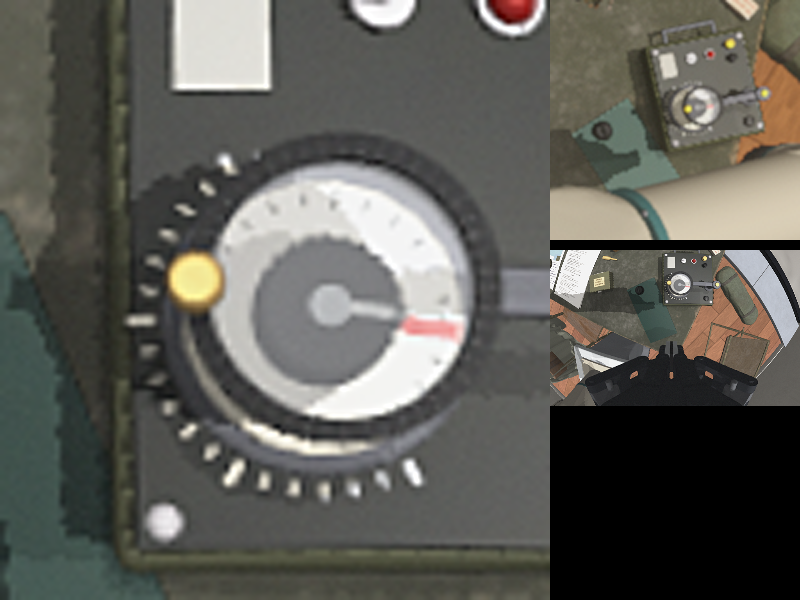

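The knob is seated with its line, dot (330,303) to (395,312), pointing at the red bar at (430,327). The lens is back over the dial. A quick check of the lens angle follows, then I'll hand the job in.

Run:
```python
from h import *
f=np.load("w7.npz");c=(f["K"],f["R"],f["t"]);H=np.array([515.2,-388.1])
a=atz("wrist",(304.6,83.6),154,c);e=a[:2]-H;print(np.hypot(*e),np.degrees(np.arctan2(e[1],e[0])))
q=lambda u,v,z:atz("wrist",(266+u/5-.4,28+v/5-.4),z,c)
print("dot top z=104",q(330,303,104),"mark",q(430,327,77.5))
print(ctrl.finish_job())
```

```text
117.1102392386273 103.02925348457364
dot top z=104 [ 495.42725494 -300.26349163  104.        ] mark [ 498.24552949 -324.65603221   77.5       ]
the job is handed in; nothing more can be done
None
```

The job is handed in at about 20 s of the 54 s limit: the knob is snapped home with its line on the red mark, and the lens is back over the dial against its stop (measured at 103.0°, stop at about 103.2°).

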